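Close a push-and-turn sample vial

ROBOT

A 7-joint arm with a two-finger parallel gripper is mounted at the origin on the work surface. World frame = base frame: x ahead of the robot, y to its left, z up, the work surface at z = 0. Lengths are in mm, angles in degrees, forces in N, time in s.
With the tool pointing down it reaches from about 350 to 900 mm from the base axis. Payload 7.2 kg.
Tool frame: the origin (TCP) lies midway between the tips of the shut fingers; the grasp point (between the pads) lies 19 mm behind it (r.pinch_z is the distance from the TCP to the grasp point, in mm); z points along the fingers, y is the line along which they close (so a half turn about z gives the same grasp; the last joint's range is limited). The gripper opens to 88 mm and grips with 3 to 60 N. Pads are 20 mm wide; open, the fingers measure 115 mm over their backs; the gripper's body (75 mm by 178 mm) begins 61 mm behind the grasp point.
Start: joints at [-67.563, 23.554, -0.728, 91.456, 0.321, 64.991, -4.71], TCP at [277.365, 560.087, 222.653] pointing down, gripper open.
Joint ranges: [-169.25, 169.25], [-16.82, 113.86], [-84.01, 82.57], [7.8, 145.47], [-59.2, 239.2], [7.22, 106.19], [-163.78, 163.78]. Speed limits (degrees/s): [136.94, 136.94, 172.46, 172.46, 180, 180, 180].

INTERFACE

Orientations are given as a 3x3 rotation matrix whose columns are the frame's x, y, z axes.
In Python, from station import status, vision, r gives the robot as it stands.
- The arm moves only by the tool jog_arm, never from a script. Its argument "steps" is one flat list of numbers, 5 for each row, row after row: the shift along the tool's x, y, z in cm, then the turn about the tool's z in rad, then the finger opening in cm, from 0 to 8.78. In form: [tx, ty, tz, twist, claw, tx, ty, tz, twist, claw, ...]. A call has 1 to 12 rows; each row shifts and turns the commanded pose from where the row before left it, along the tool's axes as they then stand; what a row does not reach is not made up. A row lasts 1/8 s, in which the tool goes at most 62.5 mm and 10.7 degrees, less where a joint would pass 70% of its speed; a pose out of reach is approached as far as the arm can. A call is refused whole if a number of a shift passes 6.25 or a number of a turn 0.188, either way. A call with a gripper value outside its range is refused whole. The fingers move at their own pace and stop on an object; "squeeze" is the grip in N (left out, the last holds). Time passes only in rows, so rows that do not move let the fingers close. It gives the time, the measured TCP pose, the force, the opening and the grip force at its end, in the units of the state.
- status.read_state(): the state, without advancing time (a new reading comes with each control period).
- vision.camera(name): name is "scene" or "side" or "wrist"; returns a dict with "pixels" (420x560x3 uint8, red, green, blue), "fx", "fy", "cx", "cy" (pixels), "pose" (4x4, takes a point from camera to world coordinates); the wrist camera has in their place "hand_eye" (4x4, takes a point from camera to tool coordinates, whose origin is the TCP and whose axes are the flange's). Camera axes: x right, y down, z forward; pixel columns grow to the right and rows downward; lengths in mm; the calibration is good to about 2 mm. A picture is of the moment at which its call begins: read the wrist's pose just before it. There is no depth.
- r.sign_off(): hands the job in; it is judged then, once.
Trained networks look in a picture, given as the dict that the camera call returned (one of the last four; its "shot" number tells which), for a name from the list of things; names that differ only in an ending like _2 or _b are one class to them, and where a whole thing is asked for, a point or a joint stands for the part that bears it (a point fixed in the world has none). Each returns a list of dicts, best first, with "confidence" (0 to 1); they miss things now and then, are a little off and sometimes report something else, mostly with a low value. They report only what shows in the picture. A call takes as long as a camera call. They do not tell look-alikes from the thing itself.
- vision.silhouettes(picture, target): "region" (420x560 bool, what is visible of it).
- vision.tip_of(picture, target): "centre" ([x, y, z] in mm, in the coordinates of the camera as it stood for that picture, good to about 4 mm: a listed point, or the origin of a listed thing).
The state is a dict: "t": time; "joints": joint angles; "joint_vel": joint speeds; "joint_efforts": joint torques, N m; "eef_pos": TCP position; "ee_rot": TCP orientation; "force": force on the tool from outside, world axes, zero at the start; "ft_torque": the same for the moment, N m; "opening": opening from 0.0 (shut) to 1.0 (fully open); "grip_force": force on a finger pad.
Only numpy, scipy, OpenCV 4.12 (cv2) and the standard library are available. Lean on these libraries where they do the work, as an engineer would, in place of code of your own. Each camera call takes 0.05 s, during which the arm holds its last target. There are 200 camera calls.

TASK

The dowel pins are measured and back in their amber vial: close it. Take its white push-and-turn cap from the blue tray, set it on the vial, feel for where its lugs drop into the gaps of the rim, press it down against its spring and turn it clockwise until the lugs lock under the rim's hooks. Press firmly but do not force it, stop turning as soon as it comes up against the stop, leave the cap locked and level on the vial, and do not knock the other things on the bench.

Things in the scene. Friction and masses are not known exactly. Their poses are not given: they have to be found in the camera images.
- cap_centre (a point): White ribbed push-and-turn cap, 54 mm across, 26 mm tall, about 40 g, open below, lying closed top up in the blue tray. Point on its axis, half-way up; z its axis. Height of this point over the rim: 12.5 mm lugs resting on the hooks; 8 mm lugs in the gaps, spring just touching; under 3.5 mm (11 N) the lugs can turn under the hooks; 1.5 mm (16 N) hard stop; 5.5 mm locked and let go.
- cap_lugs (a point): Centre of the cap's ring of lugs, 2 mm above its lower edge. Six equal lugs 60 degrees apart inside the skirt, one on this +x axis: 3 mm high, 4.5 mm wide, reaching in to 20.3 mm radius (skirt 24.4 mm inside). Above them in the cap a sprung sealing disc, 5 mm above the lower edge, 2.4 N per mm, presses on the vial's rim.
- vial_mouth (a point): Centre of the open amber vial's mouth at its rim, 107 mm above the bench; z up. The point belongs to the stand: its heading does NOT tell how the vial is turned, which differs every time and must be felt or seen. Neck 37.6 mm outside, 11.5 mm tall over a 52 mm shoulder.
- hook_ring (a point): On the vial's axis 5 mm below the rim (heading not the vial's). Six hooks round the neck to 22.8 mm radius, 32 degrees long, gaps of 28 degrees; a lug drops in within 7 degrees of a gap's middle. Clockwise from a gap: tooth to 6 mm below the rim, notch (roof 4 mm below), stop; 18 to 42 degrees of turn to the stop, drag about 0.1 N m. 15 N of push with 0.6 N m at the stop is safe; 60 N in all breaks lugs.
- stand: Fixed vial stand: dark steel foot 110 mm across, 12 mm thick, aluminium collar 64 mm across up to 46 mm above the bench, black thumbscrew sticking out 54 mm (its -x). Origin at the centre of its underside; z up. The vial, 52 mm across, is clamped in it and neither turns nor lifts.
- tray: Fixed blue plastic tray, 190 x 210 x 16 mm (x, y, z), walls and floor 3 mm thick, with only the white cap lying in it near the middle. Origin at the centre of its underside; z up.
- full_vial_centre (a point): Bystander: a closed amber vial with a white cap, loose, 54 mm across, 113.5 mm tall; the point is on its axis half-way up.
- v_block_centre (a point): Bystander: a steel V-block, loose, 60 x 45 x 45 mm; the point is at its centre.
- plug_gauge_centre (a point): Bystander: a double-ended plug gauge lying loose, aluminium handle 75 x 18 x 18 mm with a red and a green band, a steel plug at each end, 119 mm long over all along its x; the point is at the centre of the handle.
Mind the look-alikes: they are no part of the job. What is shaped like the part that bears cap_centre but purple or yellow is not meant.

How it is judged:
By the outcome, as a careful person would: the job done as asked, in the order asked, and still so for the second after the job is handed in, with the robot touching nothing.
It also fails if it takes over 64 s, if anything falls off the work surface, if the arm or the gripper's body presses on something with over 40 N, if the wrist force passes 120 N, or if a joint passes its speed limit or range.

## Working session

There is one attempt and no reset: what is moved stays moved. The work goes in short steps, Python scripts to look and compute and a tool call to move; the robot and the scene stay as the last step left them, time stands still between calls to the robot, and variables do not carry over. Pictures are saved under pics/ and viewed, at most 10 in all, crops included, and the job is handed in when it is done.

Besides the shell and the picture viewer there is one more tool, called by a JSON object that holds its "fn" and its "kwargs", one argument or row to a line. jog_arm: Moves the arm, as the interface text tells. Its arguments: {"type":"object","properties":{"steps":{"type":"array","items":{"type":"number"}},"squeeze":{"type":"number"}},"required":["steps"]}

```bash
ls; mkdir -p pics
cat > h.py <<'E'
import numpy as np, cv2
from station import status, vision, r
def shot(name,save=None):
    s=status.read_state(); p=vision.camera(name)
    if name=='wrist':
        T=np.eye(4);T[:3,:3]=np.array(s['ee_rot']);T[:3,3]=s['eef_pos'];p['W']=T@np.array(p['hand_eye'])
    else: p['W']=np.array(p['pose'])
    if save: cv2.imwrite('pics/'+save,np.array(p['pixels'])[:,:,::-1])
    return p
def tips(p,t):
    return [(round(d['confidence'],2),np.round((p['W']@np.append(d['centre'],1))[:3],1)) for d in vision.tip_of(p,t)]
E
python3 - <<'E'
from h import *
a=[shot('scene'),shot('side'),shot('wrist')]
cv2.imwrite('pics/a.png',cv2.resize(np.hstack([np.array(x['pixels'])[:,:,::-1] for x in a[:2]]),(800,300)))
cv2.imwrite('pics/w0.png',np.array(a[2]['pixels'])[:,:,::-1])
for t in ['cap_centre','vial_mouth','stand','tray','full_vial_centre','v_block_centre','plug_gauge_centre']:
    print(t,[tips(p,t) for p in a])
s=status.read_state();print(s)
E
```

```text
pics
cap_centre [[(0.97, array([536.8, 235.2,  14.7])), (0.9, array([683.9, 220.8,  15.3])), (0.67, array([543.6, 384.8,   9.6])), (0.65, array([686.2, 130.4,   9.5])), (0.62, array([450.9, 392.9,  12.6]))], [(0.69, array([694. , 128. ,  16.7])), (0.68, array([693.1, 213.2,  17. ])), (0.66, array([539.7, 231.9,  19.9])), (0.59, array([547.2, 383.5,  15.3])), (0.47, array([456.3, 392.4,  17.2]))], [(0.88, array([545.8, 385.1,  15. ])), (0.85, array([456.4, 391.1,  15.5]))]]
vial_mouth [[(0.91, array([ 576.7, -238.2,  107.4]))], [(0.66, array([ 572.5, -240.3,  106.3]))], []]
stand [[], [(0.67, array([ 578.4, -241.7,   -0. ]))], []]
tray [[(0.74, array([524.5, 220.9,   4.2]))], [], []]
full_vial_centre [[(0.77, array([4.479e+02, 2.000e-01, 5.880e+01]))], [], []]
v_block_centre [[(0.92, array([582.6, -20.9,  22.4]))], [(0.56, array([582.2, -16.3,  21.1]))], []]
plug_gauge_centre [[(0.65, array([704. ,  -1.7,  13. ]))], [(0.69, array([706. ,  -3.6,  13.1]))], []]
{'t': 1.2, 'joints': array([-67.56231633,  23.55564106,  -0.72612048,  91.4573235 ,
         0.32142105,  64.99068869,  -4.70881421]), 'joint_vel': array([-0.1148728 , -0.10492345,  0.03393396, -0.06038964, -0.01004397,
       -0.08072617, -0.02237865]), 'joint_efforts': array([ 2.16952620e-03, -5.87748814e+01,  6.41688053e-01, -2.91371191e+01,
       -5.36627148e-02,  1.04370472e-02,  4.68526048e-05]), 'eef_pos': array([277.38381398, 560.05757341, 222.62609762]), 'ee_rot': array([[-8.96138303e-01,  4.43774878e-01,  7.39495930e-06],
       [ 4.43774878e-01,  8.96138302e-01, -3.34419605e-05],
       [-2.14676082e-05, -2.66869246e-05, -9.99999999e-01]]), 'force': array([ 0.43022898, -0.95916642,  0.638235  ]), 'ft_torque': array([-0.00432777, -0.00744271,  0.02574563]), 'grip_force': 0.0, 'opening': 1.0018163415946517}
```

View pics/a.png

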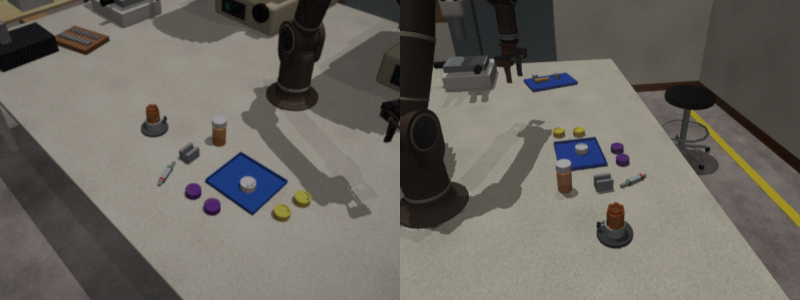

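{"fn": "jog_arm", "kwargs": {
  "steps": [-4.73,-2.22,0,0,8.78,-4.73,-2.22,0,0,8.78,-4.73,-2.22,0,0,8.78,-4.73,-2.22,0,0,8.78,-4.73,-2.22,0,0,8.78,-4.73,-2.22,0,0,8.78,-4.73,-2.22,0,0,8.78,-4.73,-2.22,0,0,8.78,0,0,0,0,8.78,0,0,0,0,8.78]
}}

```text
t: 2.45
eef_pos: [537.2, 233.6, 222.5]
ee_rot: [[-0.896, 0.444, -0.001], [0.444, 0.896, 0.001], [0.001, 0.0, -1.0]]
force: [0.0, -0.6, 0.6]
opening: 0.997
grip_force: 0.0
```

Run:
```python
from h import *
p=shot('wrist','w1.png'); print(np.round(p['hand_eye'],2),p['fx'],p['cx'],p['cy']);print(tips(p,'cap_centre'))
s=status.read_state();print(s['t'],s['joints'],s['eef_pos'],s['force'])
```

```text
[[ 0.000e+00 -9.600e-01 -2.900e-01  7.929e+01]
 [ 1.000e+00  0.000e+00  0.000e+00 -5.000e-02]
 [-0.000e+00 -2.900e-01  9.600e-01 -1.625e+02]
 [ 0.000e+00  0.000e+00  0.000e+00  1.000e+00]] 327.5603517720262 281.3333487790535 211.1837702906883
[(0.96, array([533.8, 228.2,  17.1])), (0.84, array([687.9, 124.6,  13.5])), (0.83, array([455.3, 395.6,  14.5])), (0.81, array([545.3, 385.7,  14.3])), (0.69, array([686.3, 212.4,  10.2]))]
2.55 [-34.62662394  19.66839249   8.2104938   97.58575305  -3.14688498
  62.97676396  38.3319987 ] [536.71351211 234.62692719 222.59999589] [-0.24170949 -0.23802019  0.5482265 ]
```

View pics/w1.png

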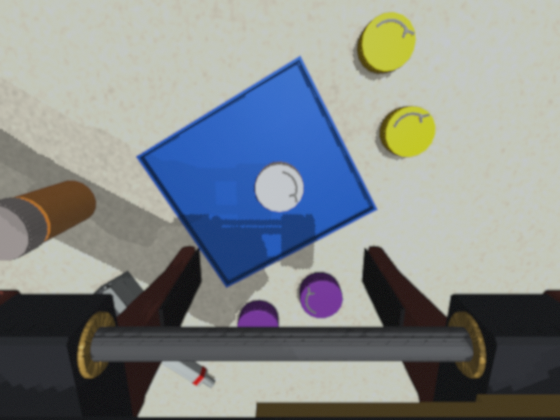

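```bash
cat >> h.py <<'E'
def ray(p,uv):
    d=p['W'][:3,:3]@np.array([(uv[0]-p['cx'])/p['fx'],(uv[1]-p['cy'])/p['fy'],1]); return p['W'][:3,3],d
def at(p,uv,z):
    o,d=ray(p,uv); return np.round(o+d*(z-o[2])/d[2],1)
def white(p):
    i=np.array(p['pixels']).astype(int); m=((i.min(2)>120)&(i.max(2)-i.min(2)<45)).astype(np.uint8)
    n,l,st,c=cv2.connectedComponentsWithStats(m); return [(c[k].round(1),st[k].tolist()) for k in range(1,n) if 150<st[k,4]<30000]
E
python3 - <<'E'
from h import *
p=shot('wrist')
for c,st in white(p): print(c,st,at(p,c,29))
q=shot('scene')
d=[k for k in vision.silhouettes(q,'cap_centre')]
for k in d:
    ys,xs=np.where(k['region']); print('scene',k['confidence'],xs.mean(),ys.mean(),len(xs),at(q,(xs.mean(),ys.mean()),20))
E
```

```text
[ 12.6 181.3] [0, 162, 35, 36, 768] [399.3 -28.3  29. ]
[278. 188.] [254, 165, 48, 48, 1799] [535.3 231.4  29. ]
[ 80.6 257.8] [0, 208, 193, 86, 9667] [507.9 -16.   29. ]
[271.6 385.7] [138, 361, 281, 56, 11999] [775.7 102.7  29. ]
scene 0.96 422.4625 278.0541666666667 480 [457.6 397.9  20. ]
scene 0.79 346.70947368421054 258.3178947368421 475 [539.3 235.6  20. ]
scene 0.72 270.14004376367615 267.7352297592998 457 [692.5 130.4  20. ]
scene 0.66 394.285140562249 296.8995983935743 498 [547.6 387.5  20. ]
scene 0.58 296.56466302367943 288.94535519125685 549 [691.  219.7  20. ]
```

{"fn": "jog_arm", "kwargs": {
  "steps": [0,-0.2,4,0,8.78,0,0,4,0,8.78,0,0,4,0,8.78,0,0,0,0,8.78]
}}

```text
t: 3.2
eef_pos: [534.4, 231.0, 100.1]
ee_rot: [[-0.897, 0.443, -0.005], [0.443, 0.897, -0.003], [0.003, -0.005, -1.0]]
force: [-0.6, -0.4, 0.3]
opening: 1.001
grip_force: 0.0
```

Run:
```python
from h import *
p=shot('wrist','w2.png')
for c,st in white(p): print(c,st,at(p,c,29),at(p,c,39))
print(tips(p,'cap_centre'));s=status.read_state();print(s['t'],s['joints'],s['eef_pos'],s['force'])
```

```text
[484.9 121.4] [458, 116, 53, 20, 166] [529.6 389.   29. ] [526.8 383.7  39. ]
[282.9 223.8] [248, 189, 71, 70, 3847] [535.  231.7  29. ] [532.  233.2  39. ]
[340.6 312.3] [279, 285, 104, 42, 2290] [624.4 240.4  29. ] [617.6 241.5  39. ]
[220.  385.7] [138, 360, 196, 57, 6603] [646.1 115.2  29. ] [638.3 121.7  39. ]
[388.3 384. ] [347, 360, 72, 43, 1930] [709.4 249.5  29. ] [698.9 250.2  39. ]
[(0.97, array([684.6, 214.7,  12.3])), (0.87, array([688. , 125.3,  13.9])), (0.83, array([532.5, 231. ,  14.2])), (0.82, array([453.4, 395.2,  17.6])), (0.69, array([542.2, 386.1,  14. ]))]
3.3 [-33.60020507  26.94245609   7.3337394  104.54011966  -4.41408639
  48.76756561  39.55060981] [537.01098065 231.80116986 103.55334725] [0.29310515 0.50652158 0.83485462]
```

View pics/w2.png

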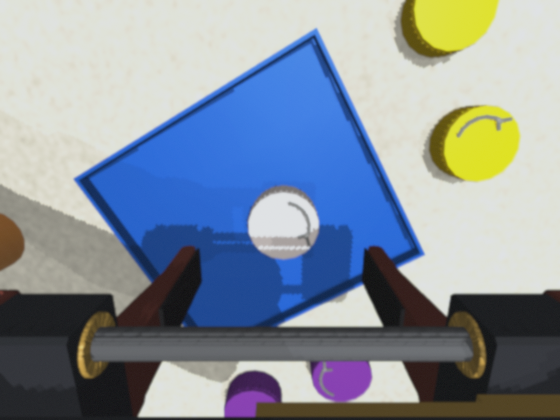

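{"fn": "jog_arm", "kwargs": {
  "steps": [0.15,-0.08,3,0,8.78,0,0,3,0,8.78,0,0,2,0,8.78,0,0,1.0,0,8.78,0,0,0.3,0,8.78,0,0,0,0,8.78,0,0,0,0,8.78,0,0,0,0,8.78]
}}

```text
t: 4.3
eef_pos: [535.4, 231.3, 10.2]
ee_rot: [[-0.896, 0.444, 0.001], [0.444, 0.896, 0.0], [-0.0, 0.001, -1.0]]
force: [0.3, 0.5, 0.1]
opening: 0.998
grip_force: 0.0
```

Run:
```python
from h import *
for i in range(3):
    p=shot('wrist','w3.png');s=status.read_state();print(s['t'],s['eef_pos'],s['force'])
for c,st in white(p): print(c,st,at(p,c,29))
```

```text
4.35 [535.29405486 231.30037798  10.08168544] [-0.07069936  0.63202084  0.08807502]
4.4 [535.24345254 231.25923168   9.96299859] [-0.48985921 -0.16194477  0.69756272]
4.45 [535.17562058 231.24200833   9.85254388] [ 0.10527312  0.11735854 -0.09486498]
[95.1 61.2] [0, 0, 286, 185, 26558] [413.  208.2  29. ]
[281.6 277.7] [228, 219, 109, 107, 8634] [533.  232.6  29. ]
[  9.5 279.5] [0, 260, 29, 33, 425] [475.1 113.3  29. ]
[374.9 387.9] [306, 360, 113, 43, 2583] [615.4 248.6  29. ]
```

View pics/w3.png

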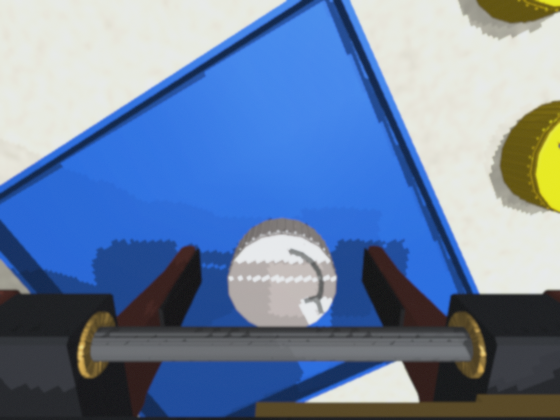

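{"fn": "jog_arm", "kwargs": {
  "steps": [0,0,0.35,0,8.78,0,0,0,0,8.78,0,0,0,0,5,0,0,0,0,5,0,0,0,0,5,0,0,0,0,5,0,0,0,0,5,0,0,0,0,5],
  "squeeze": 40
}}

```text
t: 5.45
eef_pos: [535.1, 231.2, 6.2]
ee_rot: [[-0.896, 0.444, 0.0], [0.444, 0.896, 0.0], [-0.0, 0.0, -1.0]]
force: [-0.2, -0.1, 0.4]
opening: 0.615
grip_force: 40.0
```

{"fn": "jog_arm", "kwargs": {
  "steps": [0,0,-2,0,5,0,0,-4,0,5,0,0,-5,0,5,0,0,-5,0,5,0,0,-4,0,5,0,0,0,0,5]
}}

```text
t: 6.2
eef_pos: [536.7, 231.9, 209.6]
ee_rot: [[-0.896, 0.444, 0.005], [0.444, 0.896, 0.003], [-0.004, 0.005, -1.0]]
force: [-0.1, -0.2, -1.5]
opening: 0.61
grip_force: 40.0
```

{"fn": "jog_arm", "kwargs": {
  "steps": [-2.86,-3.66,0,0,5,-2.86,-3.66,0,0,5,-2.86,-3.66,0,0,5,-2.86,-3.66,0,0,5,-2.86,-3.66,0,0,5,-2.86,-3.66,0,0,5,-2.86,-3.66,0,0,5,-2.86,-3.66,0,0,5,-2.86,-3.66,0,0,5,-2.86,-3.66,0,0,5,-2.86,-3.66,0,0,5,0,0,0,0,5]
}}

```text
t: 7.7
eef_pos: [636.6, -274.2, 204.0]
ee_rot: [[-0.893, 0.449, -0.003], [0.449, 0.893, -0.002], [0.002, -0.003, -1.0]]
force: [-0.8, 0.7, -0.7]
opening: 0.609
grip_force: 40.0
```

Run:
```python
from h import *
for i in range(6):
    p=shot('wrist','w4.png')
s=status.read_state();print(s['t'],s['eef_pos'],s['force'],s['joints'],s['opening'])
print(tips(p,'vial_mouth'),tips(p,'hook_ring'),tips(p,'cap_centre'))
```

```text
8.0 [ 638.56763505 -267.42603616  205.8596545 ] [-1.25154531  0.24221374  0.20917555] [ 7.62390558 31.49307776 17.24637094 82.98606933 -9.73023841 67.01633417
 90.0606468 ] 0.6108074636135061
[(0.82, array([ 572.9, -237.2,  114.7]))] [(0.97, array([ 569. , -238.2,  103.6]))] [(0.73, array([ 635.7, -267.7,  217.1])), (0.28, array([ 640.6, -270.4,  204. ]))]
```

View pics/w4.png

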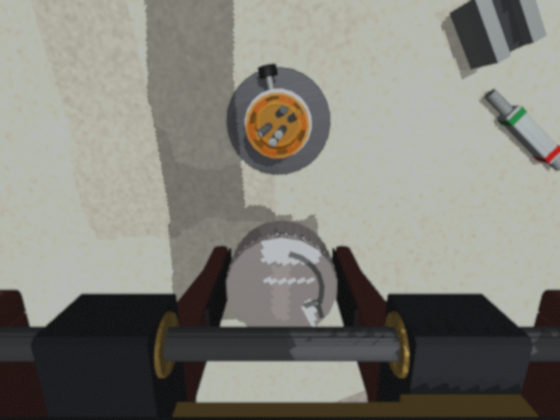

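{"fn": "jog_arm", "kwargs": {
  "steps": [0,0,3,0,5,0,0,3,0,5,0,0,1.5,0,5,0,0,0,0,5,0,0,0,0,5,0,0,0,0,5]
}}

```text
t: 8.9
eef_pos: [639.0, -269.5, 132.5]
ee_rot: [[-0.896, 0.444, 0.002], [0.444, 0.896, -0.001], [-0.002, 0.0, -1.0]]
force: [0.9, -0.1, -0.1]
opening: 0.612
grip_force: 40.0
```

Run:
```python
from h import *
p=shot('wrist')
s=status.read_state();print(s['t'],s['eef_pos'],s['joints'])
np.save('w5W.npy',p['W'])
cv2.imwrite('w5full.png',np.array(p['pixels'])[:,:,::-1])
c=np.array(p['pixels'])[0:200,180:380,::-1]
cv2.imwrite('pics/w5.png',cv2.resize(c,(600,600),interpolation=cv2.INTER_CUBIC))
print(tips(p,'vial_mouth'),tips(p,'hook_ring'))
```

```text
8.95 [ 638.86689504 -269.46860576  132.30186122] [  8.29523124  35.18227382  16.29475219  87.18041509 -10.8710018
  59.09551879  91.0059209 ]
[(0.65, array([ 5.751e+02, -2.393e+02,  4.000e-01])), (0.63, array([ 573. , -239. ,  110.9]))] [(0.87, array([ 571.3, -239.1,  103.4]))]
```

View pics/w5.png

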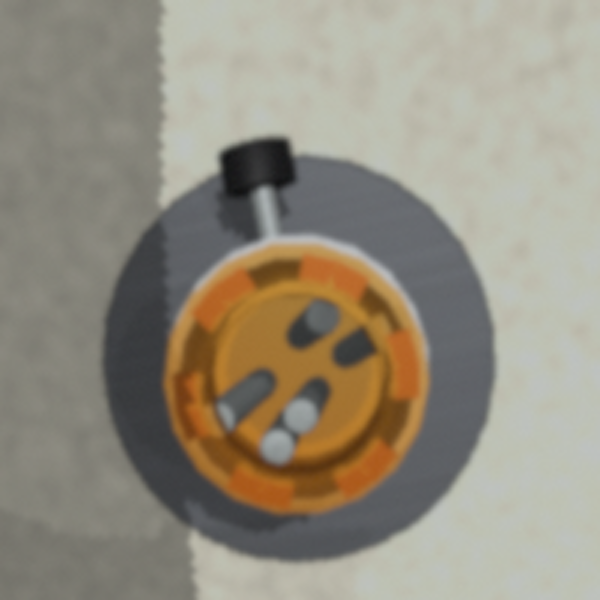

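Run:
```python
from h import *
p=shot('wrist'); 
f=lambda q:(180+q[0]/3-0.33,q[1]/3-0.33)
H=np.array([at(p,f(q),102) for q in [(335,270),(407,365),(368,470),(262,487),(193,405),(228,300)]])
c=H.mean(0);print('hook centre',c,np.linalg.norm(H-c,axis=1))
print('hook az',np.degrees(np.arctan2(*(H-c)[:,1::-1].T))%60)
G=np.array([at(p,f(q),102) for q in [(275,272),(380,302),(393,420),(318,485),(200,350)]])
print('gap az',np.degrees(np.arctan2(*(G-c)[:,1::-1].T)),np.degrees(np.arctan2(*(G-c)[:,1::-1].T))%60)
print('inner',at(p,f((300,372)),107)); print('shoulder',at(p,f((297,376)),95))
s=status.read_state();print(s['t'],s['eef_pos'],s['ee_rot'])
```

```text
hook centre [ 574.28333333 -238.78333333  102.        ] [21.54423099 20.71667337 20.99255159 20.67882707 20.58819781 20.11882756]
hook az [15.5641634  13.69370055 13.45150037 13.43243376 14.26485121 14.43916073]
gap az [ 165.997493    108.40641507   43.66614811  -15.28964983 -135.13789571] [45.997493   48.40641507 43.66614811 44.71035017 44.86210429]
inner [ 572.2 -237.4  107. ]
shoulder [ 572.9 -238.5   95. ]
9.1 [ 638.54760524 -269.3181754   131.67497423] [[-8.96131980e-01  4.43786963e-01  7.78541971e-04]
 [ 4.43786984e-01  8.96132294e-01 -1.55822978e-04]
 [-7.66828809e-04  2.05868839e-04 -9.99999685e-01]]
```

Run:
```python
from h import *
p=shot('wrist','w6.png'); s=status.read_state(); print(s['eef_pos'],s['t'])
E_=np.linalg.inv(np.array(p['hand_eye']))
def pr(P):
    q=E_@np.append(P,1); return np.array([p['fx']*q[0]/q[2]+p['cx'],p['fy']*q[1]/q[2]+p['cy']])
for x in (-2,0,2):
    for nm,zz,R in (('bot',3.2,27),('top',-22.8,27),('top26',-22.8,26)):
        C=np.array([pr([x+R*np.cos(a),R*np.sin(a),zz]) for a in np.linspace(0,6.28,120)])
        print(x,nm,C.min(0).round(1),C.max(0).round(1))
i=np.array(p['pixels'])
print(i[200:260:2,282].tolist()); print(i[285,215:240:2].tolist(),i[285,325:345:2].tolist())
```

```text
[ 638.46760991 -269.25920547  131.49906778] 9.15
-2 bot [232.6 219.7] [329.9 308.3]
-2 top [224.9 237.5] [337.6 337.8]
-2 top26 [227.  239.5] [335.5 336.1]
0 bot [232.5 216.1] [330.  305.3]
0 top [224.7 233.4] [337.8 334.4]
0 top26 [226.8 235.4] [335.7 332.7]
2 bot [232.3 212.5] [330.2 302.2]
2 top [224.5 229.2] [338. 331.]
2 top26 [226.6 231.3] [335.9 329.3]
[[184, 181, 168], [184, 182, 168], [184, 181, 168], [184, 182, 168], [186, 184, 170], [184, 182, 168], [182, 180, 166], [173, 171, 159], [155, 153, 142], [129, 128, 119], [110, 107, 103], [99, 95, 93], [99, 96, 94], [99, 96, 94], [99, 96, 94], [98, 95, 93], [92, 89, 87], [98, 96, 95], [114, 111, 111], [169, 171, 173], [189, 193, 196], [190, 193, 197], [189, 194, 197], [189, 194, 197], [189, 194, 197], [190, 194, 198], [190, 194, 198], [190, 193, 197], [190, 194, 198], [190, 193, 198]]
[[23, 21, 22], [20, 20, 23], [17, 15, 17], [18, 14, 17], [19, 21, 21], [52, 51, 50], [121, 116, 115], [137, 132, 130], [138, 132, 130], [138, 132, 130], [138, 132, 131], [137, 132, 130], [138, 133, 131]] [[128, 123, 121], [137, 132, 129], [136, 131, 129], [136, 131, 129], [137, 132, 129], [129, 124, 122], [73, 70, 69], [17, 17, 18], [17, 18, 19], [18, 18, 19]]
```

View pics/w6.png

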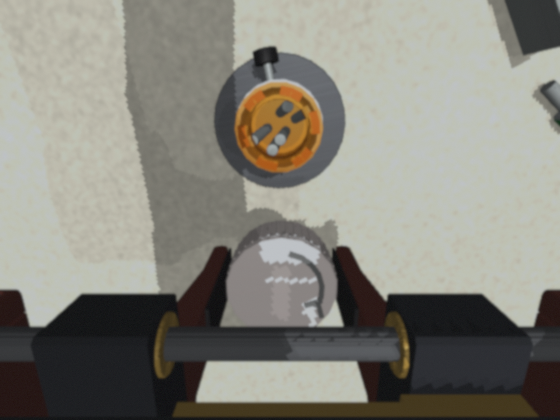

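{"fn": "jog_arm", "kwargs": {
  "steps": [2.4,-0.11,0,0,5,2.4,0,0,0,5,2.4,0,0,0,5,0,0,0,0,5,0,0,0,0,5,0,0,1.0,0,5,0,0,0.8,0,5,0,0,0,0,5,0,0,0,0,5,0,0,0,0,5]
}}

```text
t: 10.4
eef_pos: [573.5, -238.4, 113.3]
ee_rot: [[-0.896, 0.444, 0.0], [0.444, 0.896, -0.0], [-0.0, 0.0, -1.0]]
force: [-0.1, 0.4, -0.3]
opening: 0.61
grip_force: 40.0
```

Run:
```python
from h import *
q=shot('side'); p=shot('wrist')
s=status.read_state();print(s['t'],s['eef_pos'],s['force'],s['ft_torque'],s['joints'])
k=cv2.resize(np.array(q['pixels'])[260:350,270:390,::-1],(800,600),interpolation=cv2.INTER_CUBIC)
cv2.imwrite('pics/s7.png',k)
```

```text
10.5 [ 573.4888184  -238.30983161  113.40776854] [-0.41723858 -1.13417035 -0.41264775] [-0.00597028  0.03058949  0.00971262] [  6.52347195  29.84837201  16.12215125  99.29358981 -10.0725064
  52.24602791  90.45636959]
```

View pics/s7.png

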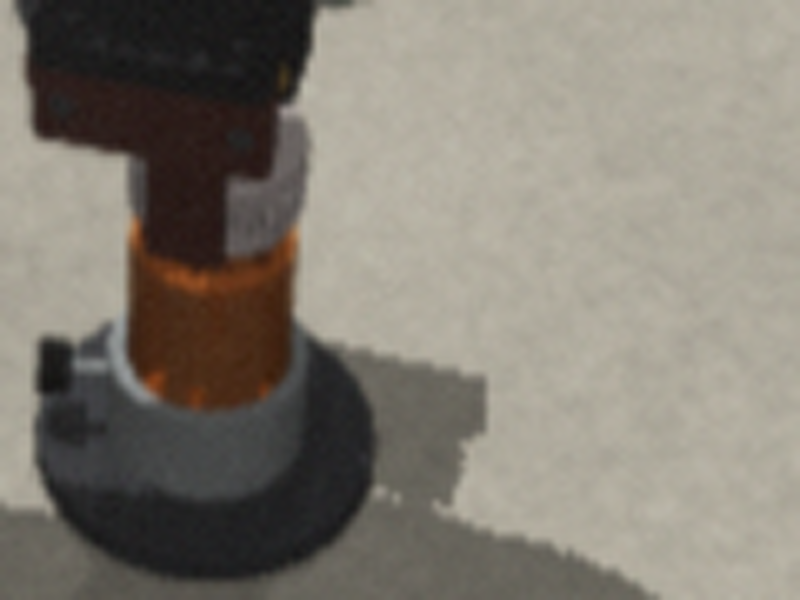

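The cap (crop columns 130–305) sits over the vial (130–298), aligned. Now feel downwards.

{"fn": "jog_arm", "kwargs": {
  "steps": [0,0,0.2,0,5,0,0,0.1,0,5,0,0,0,0,5,0,0,0,0,5,0,0,0,0,5]
}}

```text
t: 11.12
eef_pos: [573.3, -238.3, 110.1]
ee_rot: [[-0.896, 0.444, 0.0], [0.444, 0.896, -0.0], [-0.0, -0.0, -1.0]]
force: [0.2, -0.1, 0.0]
opening: 0.612
grip_force: 40.0
```

{"fn": "jog_arm", "kwargs": {
  "steps": [0,0,0.1,0,5,0,0,0,0,5,0,0,0,0,5]
}}

```text
t: 11.5
eef_pos: [573.5, -238.4, 109.6]
ee_rot: [[-0.896, 0.444, 0.001], [0.444, 0.896, -0.0], [-0.001, 0.0, -1.0]]
force: [-1.6, 1.1, 6.8]
opening: 0.614
grip_force: 40.0
```

{"fn": "jog_arm", "kwargs": {
  "steps": [0,0,0,0.1,5,0,0,0,0,5,0,0,0,0,5]
}}

```text
t: 11.88
eef_pos: [573.8, -238.5, 109.6]
ee_rot: [[-0.849, 0.529, 0.001], [0.529, 0.849, -0.001], [-0.001, 0.0, -1.0]]
force: [0.3, -0.5, 4.3]
opening: 0.608
grip_force: 40.0
```

{"fn": "jog_arm", "kwargs": {
  "steps": [0,0,0,0.1,5,0,0,0,0,5,0,0,0,0,5]
}}

```text
t: 12.25
eef_pos: [573.8, -238.5, 109.6]
ee_rot: [[-0.792, 0.611, 0.001], [0.611, 0.792, -0.001], [-0.001, 0.0, -1.0]]
force: [-0.7, -0.8, 5.4]
opening: 0.614
grip_force: 40.0
```

{"fn": "jog_arm", "kwargs": {
  "steps": [0,0,0,0.1,5,0,0,0,0,5,0,0,0,0,5]
}}

```text
t: 12.62
eef_pos: [573.8, -238.5, 109.6]
ee_rot: [[-0.727, 0.687, 0.001], [0.687, 0.727, -0.001], [-0.001, 0.0, -1.0]]
force: [0.6, 0.4, 4.4]
opening: 0.609
grip_force: 40.0
```

{"fn": "jog_arm", "kwargs": {
  "steps": [0,0,0,0.1,5,0,0,0,0,5,0,0,0,0,5]
}}

```text
t: 13.0
eef_pos: [573.3, -238.1, 108.8]
ee_rot: [[-0.655, 0.756, -0.0], [0.756, 0.655, 0.0], [0.0, -0.0, -1.0]]
force: [1.1, -1.3, 1.0]
opening: 0.61
grip_force: 40.0
```

{"fn": "jog_arm", "kwargs": {
  "steps": [0,0,0,0.1,5,0,0,0,0,5,0,0,0,0,5]
}}

```text
t: 13.38
eef_pos: [573.1, -238.1, 108.9]
ee_rot: [[-0.576, 0.817, -0.001], [0.817, 0.576, 0.0], [0.0, -0.0, -1.0]]
force: [-0.4, -0.7, -0.4]
opening: 0.611
grip_force: 40.0
```

{"fn": "jog_arm", "kwargs": {
  "steps": [0,0,0,0.1,5,0,0,0,0,5,0,0,0,0,5]
}}

```text
t: 13.75
eef_pos: [573.3, -238.2, 109.1]
ee_rot: [[-0.492, 0.871, -0.0], [0.871, 0.492, 0.0], [0.0, -0.0, -1.0]]
force: [0.5, 0.5, -0.2]
opening: 0.613
grip_force: 40.0
```

{"fn": "jog_arm", "kwargs": {
  "steps": [0,0,0,-0.1,5,0,0,0,0,5,0,0,0.1,0,5,0,0,0.1,0,5,0,0,0.1,0,5,0,0,0,0,5,0,0,0,0,5]
}}

```text
t: 14.62
eef_pos: [573.4, -238.2, 106.1]
ee_rot: [[-0.574, 0.819, 0.0], [0.819, 0.574, 0.0], [0.0, 0.0, -1.0]]
force: [0.5, 0.5, 0.0]
opening: 0.61
grip_force: 40.0
```

{"fn": "jog_arm", "kwargs": {
  "steps": [0,0,0.15,0,5,0,0,0.15,0,5,0,0,0.15,0,5,0,0,0.1,0,5,0,0,0,0,5,0,0,0,0,5]
}}

```text
t: 15.38
eef_pos: [573.6, -238.4, 101.5]
ee_rot: [[-0.574, 0.819, 0.001], [0.819, 0.574, 0.0], [-0.0, 0.001, -1.0]]
force: [-1.7, 1.2, 7.9]
opening: 0.613
grip_force: 40.0
```

{"fn": "jog_arm", "kwargs": {
  "steps": [0,0,0.15,0,5,0,0,0.12,0,5,0,0,0,0,5,0,0,0,0,5,0,0,0,0,5]
}}

```text
t: 16.0
eef_pos: [573.6, -238.4, 99.4]
ee_rot: [[-0.574, 0.819, 0.001], [0.819, 0.574, 0.0], [-0.001, 0.001, -1.0]]
force: [-3.7, 2.2, 13.3]
opening: 0.61
grip_force: 40.0
```

{"fn": "jog_arm", "kwargs": {
  "steps": [0,0,0,0.1,5,0,0,0,0.1,5,0,0,0,0,5,0,0,0,0,5]
}}

```text
t: 16.5
eef_pos: [574.8, -238.8, 99.8]
ee_rot: [[-0.399, 0.917, 0.003], [0.917, 0.399, -0.001], [-0.002, 0.003, -1.0]]
force: [-0.8, 0.8, 11.6]
opening: 0.612
grip_force: 40.0
```

```bash
cat > m.py <<'E'
from station import status
import numpy as np
s=status.read_state();R=np.array(s['ee_rot']);print(s['t'],np.round(s['eef_pos'],1),np.round(s['force'],1),np.round(s['ft_torque'],3),'az',np.degrees(np.arctan2(R[1,0],R[0,0])).round(2),s['joints'][6])
E
python3 m.py
```

```text
16.5 [ 574.8 -238.8   99.8] [-0.8  0.8 11.6] [ 0.049  0.251 -0.094] az 113.54 56.66469794996967
```

{"fn": "jog_arm", "kwargs": {
  "steps": [0,0,0.08,0,5,0,0,0,0.1,5,0,0,0,0,5,0,0,0,0,5]
}}

```text
t: 17.0
eef_pos: [574.9, -238.8, 99.2]
ee_rot: [[-0.306, 0.952, 0.004], [0.952, 0.306, -0.001], [-0.002, 0.003, -1.0]]
force: [-1.8, 0.6, 14.2]
opening: 0.612
grip_force: 40.0
```

```bash
python3 m.py
```

```text
17.0 [ 574.9 -238.8   99.2] [-1.8  0.6 14.2] [ 0.128  0.344 -0.111] az 107.8 51.86673740721774
```

{"fn": "jog_arm", "kwargs": {
  "steps": [0,0,0,0.1,5,0,0,0,0,5,0,0,0,0,5]
}}

```text
t: 17.38
eef_pos: [575.0, -238.9, 99.2]
ee_rot: [[-0.209, 0.978, 0.004], [0.978, 0.209, -0.001], [-0.002, 0.004, -1.0]]
force: [-0.7, 0.5, 13.1]
opening: 0.613
grip_force: 40.0
```

```bash
python3 m.py
```

```text
17.375 [ 575.  -238.9   99.2] [-0.7  0.5 13.1] [ 0.156  0.251 -0.068] az 102.08 47.063013035594324
```

{"fn": "jog_arm", "kwargs": {
  "steps": [0,0,0,0.08,5,0,0,0,0,5,0,0,0,0,5]
}}

```text
t: 17.75
eef_pos: [575.2, -239.0, 99.3]
ee_rot: [[-0.131, 0.991, 0.004], [0.991, 0.131, -0.001], [-0.002, 0.004, -1.0]]
force: [-0.6, 1.1, 13.9]
opening: 0.611
grip_force: 40.0
```

```bash
python3 m.py
```

```text
17.75 [ 575.2 -239.    99.3] [-0.6  1.1 13.9] [ 0.039  0.24  -0.107] az 97.5 43.22367895908744
```

{"fn": "jog_arm", "kwargs": {
  "steps": [0,0,0,0.07,5,0,0,0,0,5,0,0,0,0,5]
}}

```text
t: 18.12
eef_pos: [575.3, -239.0, 99.3]
ee_rot: [[-0.061, 0.998, 0.005], [0.998, 0.061, -0.001], [-0.001, 0.004, -1.0]]
force: [-0.7, 1.3, 13.4]
opening: 0.615
grip_force: 40.0
```

```bash
python3 m.py
```

```text
18.125 [ 575.3 -239.    99.3] [-0.7  1.3 13.4] [ 0.08   0.186 -0.004] az 93.5 39.87436578293629
```

{"fn": "jog_arm", "kwargs": {
  "steps": [0,0,0,0.06,5,0,0,0,0,5,0,0,0,0,5]
}}

```text
t: 18.5
eef_pos: [575.1, -238.3, 99.2]
ee_rot: [[-0.002, 1.0, 0.004], [1.0, 0.002, -0.0], [-0.0, 0.004, -1.0]]
force: [-1.3, 1.9, 14.3]
opening: 0.608
grip_force: 40.0
```

```bash
python3 m.py
```

```text
18.5 [ 575.1 -238.3   99.2] [-1.3  1.9 14.3] [0.417 0.339 0.2  ] az 90.11 37.017408817494626
```

{"fn": "jog_arm", "kwargs": {
  "steps": [0,0,0,0.03,5,0,0,0,0,5,0,0,0,0,5]
}}

```text
t: 18.88
eef_pos: [575.1, -238.1, 99.2]
ee_rot: [[0.027, 1.0, 0.004], [1.0, -0.027, -0.0], [-0.0, 0.004, -1.0]]
force: [-1.8, 2.3, 14.6]
opening: 0.611
grip_force: 40.0
```

```bash
python3 m.py; python3 m.py
```

```text
18.875 [ 575.1 -238.1   99.2] [-1.8  2.3 14.6] [0.471 0.368 0.571] az 88.45 35.61029539682864
18.875 [ 575.1 -238.1   99.2] [-1.8  2.3 14.6] [0.471 0.368 0.571] az 88.45 35.61029539682864
```

{"fn": "jog_arm", "kwargs": {
  "steps": [0,0,0,-0.02,5,0,0,-0.15,0,5,0,0,-0.15,0,5,0,0,-0.1,0,5,0,0,0,0,5,0,0,0,0,5]
}}

```text
t: 19.62
eef_pos: [574.7, -237.8, 101.6]
ee_rot: [[0.008, 1.0, 0.002], [1.0, -0.008, -0.0], [-0.0, 0.002, -1.0]]
force: [4.4, 2.5, 3.8]
opening: 0.609
grip_force: 40.0
```

```bash
python3 m.py
```

```text
19.625 [ 574.7 -237.8  101.6] [4.4 2.5 3.8] [ 0.429 -0.996  0.468] az 89.55 36.38507196509396
```

{"fn": "jog_arm", "kwargs": {
  "steps": [0,0,0,0,5.8,0,0,0,0,6.4,0,0,0,0,7.2,0,0,0,0,8,0,0,0,0,8.78,0,0,0,0,8.78,0,0,0,0,8.78]
}}

```text
t: 20.5
eef_pos: [573.3, -238.3, 101.1]
ee_rot: [[0.009, 1.0, -0.0], [1.0, -0.009, 0.0], [0.0, -0.0, -1.0]]
force: [-0.7, 0.2, 0.7]
opening: 1.0
grip_force: 0.0
```

```bash
python3 m.py
```

```text
20.5 [ 573.3 -238.3  101.1] [-0.7  0.2  0.7] [-0.07   0.042 -0.018] az 89.48 36.373155450399636
```

{"fn": "jog_arm", "kwargs": {
  "steps": [0,0,-2,0,8.78,0,0,-3,0,8.78,0,0,-3,0,8.78,-2,0,0,0,8.78,-2,0,0,0,8.78,0,0,0,0,8.78,0,0,0,0,8.78,0,0,0,0,8.78]
}}

```text
t: 21.5
eef_pos: [572.9, -277.5, 180.5]
ee_rot: [[0.008, 1.0, -0.001], [1.0, -0.008, 0.001], [0.001, -0.001, -1.0]]
force: [0.7, -0.5, -0.8]
opening: 0.998
grip_force: 0.0
```

```bash
python3 m.py
python3 - <<'E'
from h import *
w=shot('wrist'); q=shot('side'); c=shot('scene')
B=lambda p,a:cv2.resize(np.array(p['pixels'])[a[0]:a[1],a[2]:a[3],::-1],(400,300),interpolation=cv2.INTER_CUBIC)
cv2.imwrite('pics/f.png',np.vstack([np.hstack([B(w,(0,420,0,560)),B(q,(255,345,250,370))]),np.hstack([B(c,(120,210,160,280)),B(q,(160,370,200,480))])]))
print(tips(w,'cap_centre'),tips(q,'cap_centre'),tips(c,'cap_centre'))
for t in ['full_vial_centre','v_block_centre','plug_gauge_centre']: print(tips(c,t))
E
```

```text
21.5 [ 572.9 -277.5  180.5] [ 0.7 -0.5 -0.8] [-0.033  0.048  0.033] az 89.52 37.26016856834643
[(0.57, array([ 568.8, -242.4,  112.8]))] [(0.68, array([ 574.4, -237.4,  115.4])), (0.55, array([458.1, 396.1,  16.8])), (0.53, array([548.2, 382.4,  16.2]))] [(0.76, array([540.1, 386.4,  11.2])), (0.7, array([450.3, 393.5,  13.3])), (0.65, array([ 572.9, -236.4,  113. ])), (0.63, array([685.6, 219.9,  12.7])), (0.57, array([686. , 129.5,  11.4]))]
[(0.57, array([4.483e+02, 3.000e-01, 6.160e+01]))]
[(0.81, array([584.9, -21.7,  21. ])), (0.7, array([704. ,  -0.9,  10.5]))]
[(0.56, array([703.9,  -4.2,  12.8]))]
```

View pics/f.png

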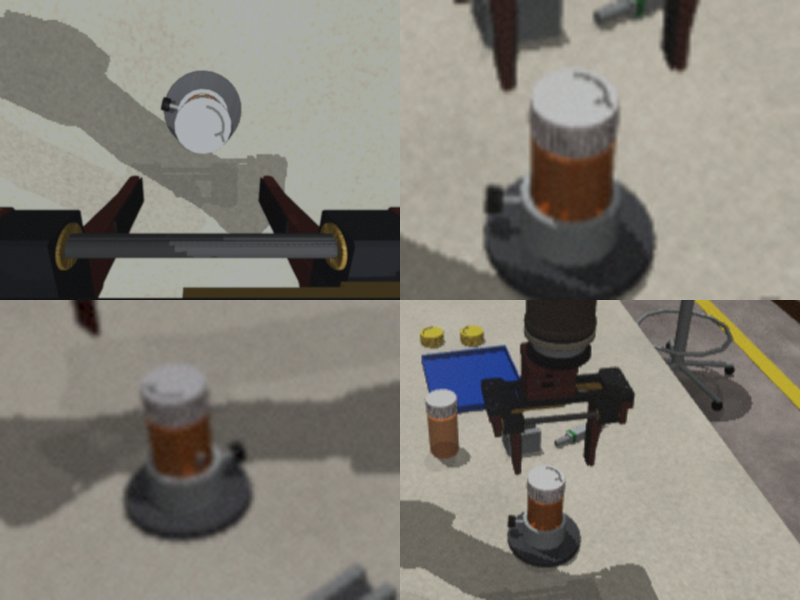

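The pictures show the cap level on the vial at about 113 mm. The 0.57 N·m stop came after a 37° turn, and the bystanders haven't moved.

```bash
python3 -c "
from station import r
print(r.sign_off())"
```

```text
the job is handed in; nothing more can be done
None
```

I closed the vial and handed the job in: the white cap turned clockwise about 37° to its stop (0.57 N·m, about 14.6 N of push), it sits level, and the gripper is clear with the other things in place; I didn't tug the cap to test the lock.

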